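# Clamp a turning blank in the toggle-clamp jig

### The job

With the fingertips only, push the ash blank along its channel in the jig until it is fully home against the wooden end stop. Then push the lever of the toggle clamp over, away from the blank and down, past its dead point until it snaps into lock and its rubber foot holds the blank there. Do not pinch or lift the blank or the lever, leave the other things on the bench alone, and finish with the hand clear.

Things in the scene. Friction and masses are not known exactly. Their poses are not given: they have to be found in the camera images.
- jig: Grey laminated board, 15 mm thick, fixed on the bench; origin on the bench top, z up; it covers x -80 to 70, y -135 to 110 mm. At yaw 0 its -x side faces the robot. A channel 27 mm wide runs along y at x = -40 mm between wooden rails (y 0 to 90 mm, tops at z = 30 mm); a dark wooden end stop, top at z = 37 mm, closes it at y = 90 mm. A steel toggle clamp stands behind the rails at y = 45 mm.
- stop_face (a point): Centre of the end stop's face that the blank must touch, 27.5 mm above the bench; axes as the jig's (+y is the way the blank is pushed, into the stop).
- ash_blank: Loose square bar of pale ash, 25 x 25 x 151 mm (long along its y), about 0.07 kg, lying in the channel (underside 15 mm above the bench), 25 to 60 mm short of the end stop. Origin at the centre of its underside, z up. Slides with under 1 N. Its rear 60 mm or more stick out of the rails toward -y, free on all sides.
- blank_front (a point): Centre of the end face of the ash blank nearest the end stop.
- blank_rear (a point): Centre of the other end face of the ash blank (25 x 25 mm), which is the one to push; it faces the jig's -y.
- lever (a joint): Toggle clamp lever, rad. 0 = open: it stands 1.06 rad above the horizontal, leaning to the jig's +x. Grows as it is pushed toward +x and down (elevation = 1.06 - value). A spring resists with up to 0.6 N m and throws it back to 0 if let go before the dead point at 0.65; beyond, it snaps by itself to the lock stop at 1.0, almost level.
- lever_hinge (a point): Hinge axis of the lever, on the jig at x = 35, y = 45, z = 52 mm; the axis runs along the jig's y. The steel bracket round it spans x 3 to 45 mm, is 27 mm wide and 67 mm high.
- lever_grip (a point): Point on the centre line of the lever's round black handle, 75 mm from the hinge axis. Handle: 20 mm diameter, from 38 to 113 mm from the hinge. Axes move with the lever: x points outward along it, y is the hinge direction, z the upper side that is pushed (it faces up and toward the blank).
- clamp_foot: Sprung round rubber foot, 17 mm diameter, at the end of the 62 mm clamping arm; origin at the centre of its contact face. With the lever open the arm stands up steeply in front of the lever, leaning to the jig's -x (top about z = 115 mm); it swings down on to the blank as the lever goes over.
- walnut_blank: Bystander: dark square walnut bar 20 x 20 x 121 mm lying on the bench on the robot's side of the jig. Origin at the centre of its underside.
- candle_cup: Bystander: turned pale wooden candle cup, 67 mm wide, 62 mm tall, standing left of the jig. Origin at the centre of its underside.
- drive_centre: Bystander: steel drive centre, 25 mm wide, 66 mm tall, standing behind the jig to the right of the clamp. Origin at the centre of its underside.
Mind the look-alikes: they are no part of the job. Leave any green or turquoise look-alike of the ash_blank alone.

How it is judged:
On the way, in this order (a step that is already met when the one before it is completed fails the run):
1. the ash blank is home against the end stop while the clamp is still open (y of blank_front in the frame of stop_face above -0.003 m and z of ash_blank in the frame of jig below 0.019 m and x of blank_front in the frame of stop_face between -0.006 and 0.006 m and value of joint lever below 0.3 rad), for 0.2 s.
2. the lever has snapped into lock (value of joint lever above 0.95 rad), for 0.2 s.
At the end, for the whole second after the job is handed in: The ash blank lies flat in the channel with its end within 3 mm of the end stop, the lever rests in lock (joint above 0.95 rad), and the rubber foot presses the blank with more than 1.5 N (y of blank_front in the frame of stop_face above -0.003 m and z of ash_blank in the frame of jig below 0.019 m and x of blank_front in the frame of stop_face between -0.006 and 0.006 m and value of joint lever above 0.95 rad and contact force between clamp_foot and ash_blank above 1.5 N and linear speed of ash_blank below 0.01 m/s); the robot touches nothing.
It fails at once if the ash blank is lifted off the board (by more than 12 mm) (z of ash_blank in the frame of jig above 0.027 m).
It fails at once if the ash blank is taken between the fingers (x of the grasp point in the frame of ash_blank between -0.015 and 0.015 m and y of the grasp point in the frame of ash_blank between -0.07 and 0.07 m and z of the grasp point in the frame of ash_blank between -0.01 and 0.03 m).
It fails at once if the lever's handle is taken between the fingers (x of the grasp point in the frame of lever_grip between -0.045 and 0.045 m and y of the grasp point in the frame of lever_grip between -0.012 and 0.012 m and z of the grasp point in the frame of lever_grip between -0.01 and 0.01 m).
It fails at once if the walnut blank, the candle cup or the drive centre is moved (by more than 20 mm) (distance of any of walnut_blank, candle_cup, drive_centre from where it was at the start of the episode above 0.02 m).
It also fails if it takes over 48 s, if anything falls off the work surface, if the arm or the gripper's body presses on something with over 40 N, if the wrist force passes 120 N, or if a joint passes its speed limit or range.

### The arm

A 7-joint arm with a two-finger parallel gripper is mounted at the origin on a cart in front of the work surface, level with it; the furniture and walls round the work are solid. World frame = base frame: x ahead of the robot, y to its left, z up, the work surface at z = 0. Lengths are in m, angles in rad, forces in N, time in s.
With the tool pointing down it reaches from about 0.425 to 0.925 m from the base axis. Payload 6.8 kg.
Tool frame: the origin (TCP) lies at the very end of the fingers, on their centre line; the grasp point (between the pads) lies 19 mm behind it; x points along the fingers, y is the direction in which the jaws open and shut, and the axes are right-handed (so a half turn about x gives the same grasp; the last joint's range is limited). The gripper opens to 85 mm and grips with 20 to 120 N. Pads are 22 mm wide; open, the fingers measure 114 mm over their backs; the gripper's body (76 mm by 85 mm) begins 54 mm behind the grasp point. The pads swing forward as they close: fully open they stand 13 mm farther back than shut.
Start: joints at [-1.305, 0.477, 0.022, 1.555, -0.011, 1.109, -0.083], TCP at [0.246, 0.628, 0.231] pointing down, gripper open.
Joint ranges: [-2.96, 2.96], [-0.34, 2.1], [-1.41, 1.46], [0.24, 2.44], [-1.37, 4.51], [0.17, 1.92], [-2.96, 2.96]. Speed limits (rad/s): [2.39, 2.39, 3.14, 3.14, 3.14, 3.14, 3.14].

### API

Orientations are given as a rotation vector (axis times angle).
In Python, from bench import get_obs, grab_frame, camera_info, hand_in gives the robot as it stands.
- The arm moves only by the tool apply_moves, never from a script. Its argument "series" is text: rows parted by semicolons, each of 7 numbers parted by spaces: the turn, a rotation vector about the tool's x, y, z in rad, then the shift along the tool's x, y, z in m, then the opening, from 0 (shut) to 1 (fully open). In form: wx wy wz tx ty tz hand; .... A call has 1 to 12 rows; each row is the pose to reach, as a shift and turn from the pose commanded when the call began, along the tool's axes at that moment; what a row does not reach only later rows make up. A row lasts 1/8 s, in which the tool goes at most 62.5 mm and 10.7 degrees, less where a joint would pass 70% of its speed; a pose out of reach is approached as far as the arm can. A call with a gripper value outside its range is refused whole. The fingers move at their own pace and stop on an object; "force" is the grip in N (left out, the last holds). Time passes only in rows, so rows that repeat a pose let the fingers close. It gives the time, the measured TCP pose, the force and the opening at its end, in the units of the state.
- get_obs(): the state, without advancing time (a new reading comes with each control period).
- grab_frame(name): name is "side" or "top" or "wrist"; returns the picture (384x512x3 uint8, blue, green, red); there is no depth.
- camera_info(name): a dict with "fov_y" (degrees; the focal length in pixels is half the picture's height over the tangent of half this angle, whatever the lens; pixels are square), "cx", "cy" (the principal point, pixels), "rvec" (rotation vector, rad) and "tvec" (3), from world to camera coordinates, as OpenCV has them. Camera axes: x right, y down, z forward; pixel columns grow to the right and rows downward; lengths in m; the calibration is good to about 2 mm. A picture is of the moment at which its call begins: read the wrist's pose just before it. camera_info takes no time and is no camera call; for the wrist camera it gives the pose at the moment of the call.
- hand_in(): hands the job in, once; it reports no verdict.
The state is a dict: "clock": time; "joints": joint angles; "qvel": joint speeds; "tau": joint torques, N m; "tcp_pos": TCP position; "orientation": TCP orientation; "contact_force": force on the tool from outside, world axes, zero at the start; "moment": the same for the moment, N m; "grip_width": finger opening in m.
Only numpy, scipy, OpenCV 4.12 (cv2) and the standard library are available. Lean on these libraries where they do the work, as an engineer would, in place of code of your own. Each camera call takes 0.05 s, during which the arm holds its last target.

## Working session

There is one attempt and no reset: what is moved stays moved. The work goes in short steps, Python scripts to look and compute and a tool call to move; the robot and the scene stay as the last step left them, time stands still between calls to the robot, and variables do not carry over. Pictures are saved under pics/ and viewed, and the job is handed in when it is done.

Besides the shell and the picture viewer there is one more tool, called after "Call:" by a JSON object that holds its "op" and its "data", one argument or row to a line. apply_moves: Moves the arm, as the interface text tells. Its arguments: {"type":"object","properties":{"series":{"type":"string"},"force":{"type":"number"}},"required":["series"]}

```bash
ls; mkdir -p pics
python3 - <<'E'
from bench import *
import cv2
print(get_obs())
for n in("side","top","wrist"):
    c=camera_info(n);print(n,c)
    cv2.imwrite(f"pics/{n}0.png",grab_frame(n))
E
```

```text
pics
{'clock': 0.0, 'joints': array([-1.30506029,  0.47783333,  0.02235825,  1.55644308, -0.01148752,
        1.1093297 , -0.0831364 ]), 'qvel': array([-4.36289938e-04,  2.37708261e-04, -5.00965394e-05, -1.08052699e-03,
        5.44187645e-05,  4.36617179e-04,  1.75738860e-03]), 'tau': array([-1.18390803e-03, -5.96438134e+01,  1.60713807e+00, -2.81204385e+01,
        1.23427444e-02,  9.01942461e-03, -3.35915547e-05]), 'tcp_pos': array([0.24631254, 0.62781098, 0.23030735]), 'orientation': array([ 0.29184839,  1.55101177, -0.29480833]), 'contact_force': array([ 0.02425137, -0.23696795, -0.09717055]), 'moment': array([ 0.05110571, -0.01913255, -0.00479106]), 'grip_width': 0.08531709634603986}
side {'fov_y': 43.55024612221914, 'cx': 256.64287082477665, 'cy': 187.68508484636453, 'rvec': array([ 1.99149386, -0.47416478,  0.2989199 ]), 'tvec': array([-0.52897472,  0.16146045,  0.81558626])}
top {'fov_y': 47.26207472433886, 'cx': 250.57548633721672, 'cy': 196.25122600555017, 'rvec': array([ 2.14398414, -2.14386683,  0.18051742]), 'tvec': array([-0.09739419,  0.56404756,  0.99107033])}
wrist {'fov_y': 60.50441708865398, 'cx': 256.4054018589911, 'cy': 197.54224554330074, 'rvec': array([-2.36768627, -1.61496823, -0.25906735]), 'tvec': array([-0.67474934, -0.04096417,  0.37910736])}
```

View pics/side0.png

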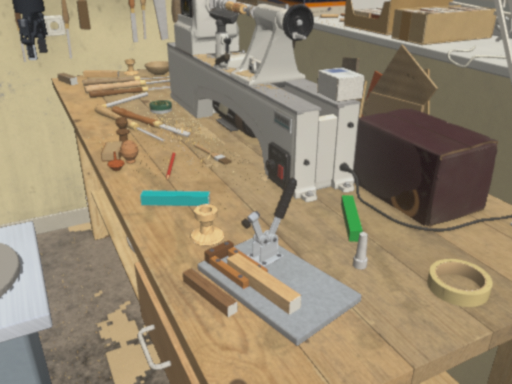

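View pics/top0.png

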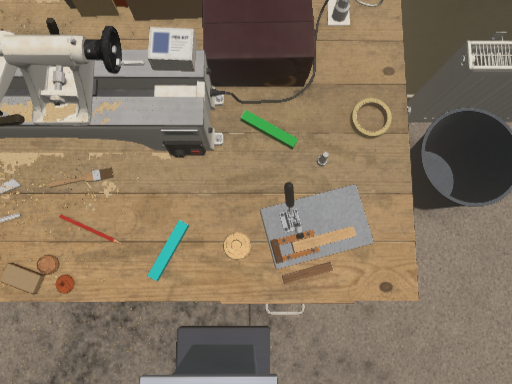

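View pics/wrist0.png

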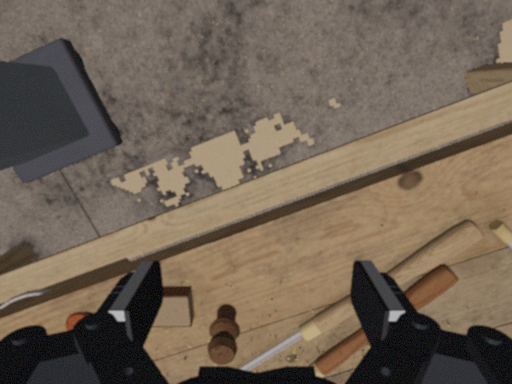

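The side view shows the jig at about (280,285), the ash blank at (262,280) and the lever at (287,200). In the top view the jig is at (317,226) and the blank at (323,240). The green bar (268,129) and turquoise bar (168,250) are look-alikes to leave alone. I'll enlarge the jig next.

Run:
```python
import cv2,numpy as np
t=cv2.imread("pics/top0.png");s=cv2.imread("pics/side0.png")
cv2.imwrite("pics/topc.png",cv2.resize(t[175:295,250:390],None,fx=5,fy=5,interpolation=cv2.INTER_CUBIC))
cv2.imwrite("pics/sidec.png",cv2.resize(s[170:345,180:370],None,fx=3.4,fy=3.4,interpolation=cv2.INTER_CUBIC))
```

```text
(no output)
```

View pics/topc.png

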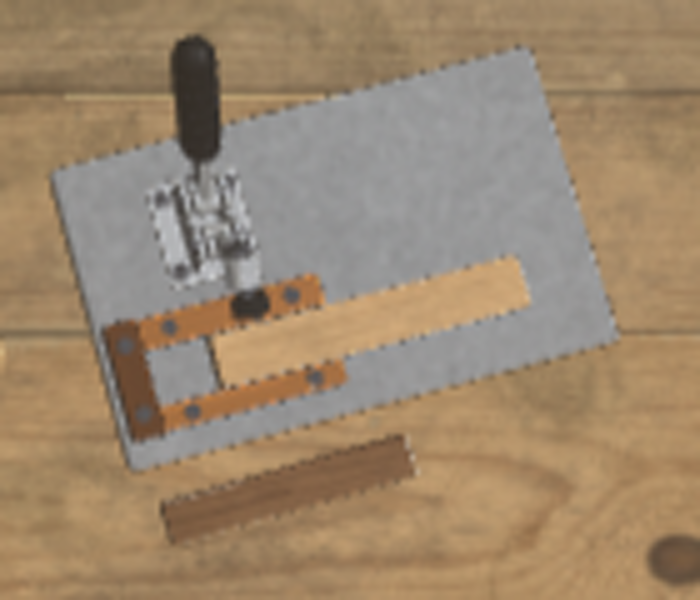

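View pics/sidec.png

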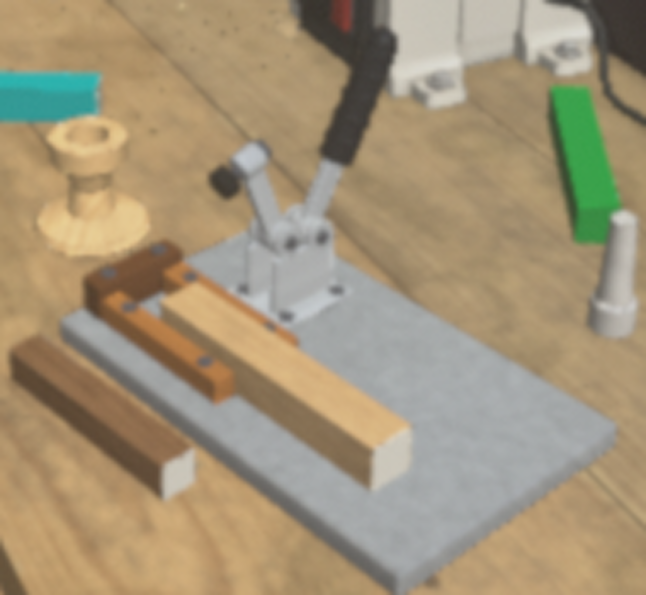

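```bash
cat > h.py <<'E'
import cv2,numpy as np
from bench import camera_info
def cam(n):
    c=camera_info(n);f=192/np.tan(np.radians(c['fov_y']/2))
    K=np.array([[f,0,c['cx']],[0,f,c['cy']],[0,0,1]]);R=cv2.Rodrigues(np.array(c['rvec']))[0]
    return K,R,np.array(c['tvec'])
def ray(n,p,z):
    K,R,t=cam(n);d=R.T@np.linalg.inv(K)@np.array([p[0],p[1],1.]);o=-R.T@t
    return o+d*(z-o[2])/d[2]
def proj(n,P):
    K,R,t=cam(n);q=(K@(R@np.atleast_2d(P).T+t[:,None])).T;return q[:,:2]/q[:,2:]
E
python3 - <<'E'
from h import *
J=np.array([[70,110],[70,-135],[-80,-135],[-80,110]])/1000
cr=np.array([[53,175],[533,47],[618,340],[132,470]])
px=cr/5+[250,175]-.4
W=np.array([ray("top",p,.015) for p in px]);print(W)
# rigid fit
a=J-J.mean(0);b=W[:,:2]-W[:,:2].mean(0)
th=np.arctan2((a[:,0]*b[:,1]-a[:,1]*b[:,0]).sum(),(a*b).sum())
R=np.array([[np.cos(th),-np.sin(th)],[np.sin(th),np.cos(th)]]);t=W[:,:2].mean(0)-R@J.mean(0)
print("yaw",th,"org",t,"res",W[:,:2]-(J@R.T+t))
inv=lambda w:(w[:2]-t)@R
for n,c,z in [("rear",(530,300),.04),("rear",(515,257),.04),("front",(207,340),.04),("front",(228,390),.04),("stop",(145,325),.037),("stop",(165,432),.037)]:
    w=ray("top",np.array(c)/5+[250,175]-.4,z);print(n,w,inv(w)*1000)
# side check
print("side")
for n,c,z in [("rearL",(372,441+20-10),.04),("rearR",(411,430),.04),("corner-80,-135",(400,580),.015),("corner70,-135",(615,428),.015),("corner-80,110",(62,322),.015)]:
    w=ray("side",np.array(c)/3.4+[180,170]-.35,z);print(n,w,inv(w)*1000)
np.savez("jig.npz",th=th,t=t)
def jw(x,y,z): return np.r_[R@np.array([x,y])/1000+t,z/1000]
for k,p in dict(stop=(-40,90,27.5),hinge=(35,45,52),grip=(35+75*np.cos(1.06),45,52+75*np.sin(1.06)),tip=(35+113*np.cos(1.06),45,52+113*np.sin(1.06))).items():
    w=jw(*p);print(k,w,[proj(n,w) for n in("top","side")])
E
```

```text
[[ 0.53615766 -0.12093787  0.015     ]
 [ 0.59943091 -0.35624332  0.015     ]
 [ 0.45658703 -0.39157642  0.015     ]
 [ 0.39527536 -0.15780131  0.015     ]]
yaw 0.2567874729606583 org [ 0.49852411 -0.24327972] res [[-0.002134   -0.00182958]
 [-0.00108454 -0.00016836]
 [ 0.0011532   0.00259474]
 [ 0.00206533 -0.00059681]]
rear [ 0.47397358 -0.3437668   0.04      ] [-49.2667151  -90.95698078]
rear [ 0.49418543 -0.33746658  0.04      ] [-28.11749782 -89.99664062]
front [ 0.45531495 -0.19176847  0.04      ] [-28.70982358  60.7962696 ]
front [ 0.43213089 -0.20120188  0.04      ] [-53.52954286  57.56034279]
stop [ 0.46248355 -0.16307955  0.037     ] [-14.49001074  86.72386339]
stop [ 0.41283754 -0.17185829  0.037     ] [-64.73775653  90.84179856]
side
rearL [ 0.47140893 -0.34592654  0.04      ] [-52.29579889 -92.39455189]
rearR [ 0.49408596 -0.34148085  0.04      ] [-29.23323055 -93.85402551]
corner-80,-135 [ 0.45654331 -0.39593895  0.015     ] [ -79.37586341 -136.99160411]
corner70,-135 [ 0.59759576 -0.35756375  0.015     ] [  66.7979231  -135.69844121]
corner-80,110 [ 0.39564606 -0.16205453  0.015     ] [-78.87563273 104.69031054]
stop [ 0.43697796 -0.16638973  0.0275    ] [array([[279.82479488, 250.69499159]]), array([[220.43821619, 253.64064794]])]
hinge [ 0.52094763 -0.19086612  0.052     ] [array([[290.70562281, 214.07173173]]), array([[269.12595916, 237.08761497]])]
grip [ 0.55641081 -0.18155403  0.11742666] [array([[289.22143508, 194.54671436]]), array([[284.97794409, 198.08582201]])]
tip [ 0.57437882 -0.17683591  0.15057617] [array([[288.39774771, 183.7108141 ]]), array([[293.11594356, 178.06330924]])]
```

```bash
cat >> h.py <<'E'
from bench import get_obs
def jw(x,y,z):
    d=np.load("jig.npz");th=float(d['th']);R=np.array([[np.cos(th),-np.sin(th)],[np.sin(th),np.cos(th)]])
    return np.r_[R@np.array([x,y])/1000+d['t'],z/1000]
def jl(w):
    d=np.load("jig.npz");th=float(d['th']);R=np.array([[np.cos(th),-np.sin(th)],[np.sin(th),np.cos(th)]])
    return np.r_[(w[:2]-d['t'])@R*1000,w[2]*1000]
def Rt(yaw_y):  # tool down; tool y axis at world angle yaw_y
    y=np.array([np.cos(yaw_y),np.sin(yaw_y),0]);x=np.array([0,0,-1.]);return np.c_[x,y,np.cross(x,y)]
def rel(P,yaw=None):
    o=get_obs();R=cv2.Rodrigues(o['orientation'])[0]
    w=np.zeros(3) if yaw is None else cv2.Rodrigues(R.T@Rt(yaw))[0].ravel()
    return np.round(w,3),np.round(R.T@(P-o['tcp_pos']),4)
E
python3 - <<'E'
from h import *
o=get_obs();R=cv2.Rodrigues(o['orientation'])[0];print(R.round(3))
th=float(np.load("jig.npz")['th'])
print("targets"); print(jw(-40,-125,120),jw(-40,-125,22))
for P in [(.45,.35,.23),(.5,.1,.23),(.5,-.15,.23),jw(-40,-125,120)]:
  for y in(th,th+np.pi): print(P,rel(np.array(P),y))
print("drive",ray("top",(323,163),0))
E
```

```text
[[-0.     0.365  0.931]
 [-0.001  0.931 -0.365]
 [-1.    -0.001  0.   ]]
targets
[ 0.49158251 -0.37434006  0.12      ] [ 0.49158251 -0.37434006  0.022     ]
(0.45, 0.35, 0.23) (array([0.94 , 0.001, 0.001]), array([ 0.0008, -0.1844,  0.2911]))
(0.45, 0.35, 0.23) (array([-2.201e+00, -2.000e-03,  1.000e-03]), array([ 0.0008, -0.1844,  0.2911]))
(0.5, 0.1, 0.23) (array([0.94 , 0.001, 0.001]), array([ 0.0012, -0.3989,  0.4289]))
(0.5, 0.1, 0.23) (array([-2.201e+00, -2.000e-03,  1.000e-03]), array([ 0.0012, -0.3989,  0.4289]))
(0.5, -0.15, 0.23) (array([0.94 , 0.001, 0.001]), array([ 0.0015, -0.6316,  0.5202]))
(0.5, -0.15, 0.23) (array([-2.201e+00, -2.000e-03,  1.000e-03]), array([ 0.0015, -0.6316,  0.5202]))
[ 0.49158251 -0.37434006  0.12      ] (array([0.94 , 0.001, 0.001]), array([ 0.1118, -0.8434,  0.5943]))
[ 0.49158251 -0.37434006  0.12      ] (array([-2.201e+00, -2.000e-03,  1.000e-03]), array([ 0.1118, -0.8434,  0.5943]))
drive [ 0.65554982 -0.27894261  0.        ]
```

Call:
{"op": "apply_moves", "data": {
  "series": "0.1 0 0 0 -0.09 0.145 0; 0.2 0 0 0 -0.184 0.291 0; 0.3 0 0 0 -0.184 0.291 0; 0.4 0 0 0 -0.184 0.291 0; 0.5 0 0 0 -0.184 0.291 0; 0.6 0 0 0 -0.184 0.291 0; 0.7 0 0 0 -0.4 0.429 0; 0.8 0 0 0 -0.4 0.429 0; 0.9 0 0 0 -0.4 0.429 0; 0.94 0 0 0 -0.4 0.429 0; 0.94 0 0 0 -0.4 0.429 0; 0.94 0 0 0 -0.63 0.52 0",
  "force": 60
}}

```text
clock: 1.65
tcp_pos: [0.5007, 0.041, 0.2312]
orientation: [1.013, 1.324, -1.01]
contact_force: [1.3, -0.9, -0.2]
grip_width: 0.0002
```

Run:
```python
from h import *
th=float(np.load("jig.npz")['th'])
print(rel(np.array([.5,-.15,.23]),th),rel(jw(-40,-125,150),th),rel(jw(-40,-125,80),th))
```

```text
(array([ 0.008, -0.002, -0.001]), array([ 0.0008, -0.0507,  0.1842])) (array([ 0.008, -0.002, -0.001]), array([ 0.0804, -0.1176,  0.3986])) (array([ 0.008, -0.002, -0.001]), array([ 0.1504, -0.1177,  0.3987]))
```

Call:
{"op": "apply_moves", "data": {
  "series": "0.01 0 0 0 -0.02 0.06 0; 0.01 0 0 0 -0.035 0.12 0; 0.01 0 0 0 -0.05 0.18 0; 0.01 0 0 0 -0.07 0.24 0; 0.01 0 0 0.02 -0.085 0.295 0; 0.01 0 0 0.05 -0.1 0.345 0; 0.01 0 0 0.08 -0.118 0.397 0; 0.01 0 0 0.11 -0.118 0.398 0; 0.01 0 0 0.15 -0.118 0.398 0; 0.01 0 0 0.15 -0.118 0.398 0"
}}

```text
clock: 2.9
tcp_pos: [0.4863, -0.3751, 0.0781]
orientation: [1.025, 1.324, -1.025]
contact_force: [-0.1, 0.6, -0.1]
grip_width: -0.0004
```

Run:
```python
from h import *
from bench import grab_frame
th=float(np.load("jig.npz")['th'])
print(jl(get_obs()['tcp_pos']),rel(jw(-40,-125,24),th), get_obs()['contact_force'])
for n in("wrist","side"): cv2.imwrite(f"pics/{n}1.png",grab_frame(n))
```

```text
[ -45.28591406 -124.37869338   78.13299379] (array([-0.008, -0.006,  0.004]), array([0.0541, 0.0055, 0.0009])) [-0.14117457  0.6320062  -0.07678399]
```

View pics/wrist1.png

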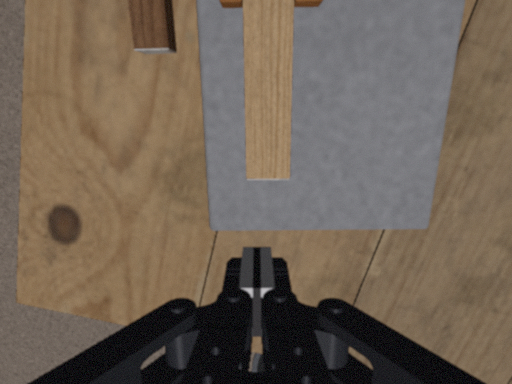

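View pics/side1.png

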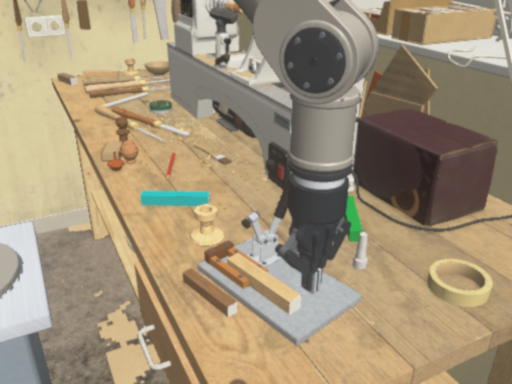

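The wrist view shows the ash blank square with the hand, its rear edge at row 180, columns 246–291. The walnut (153,48) is well to the side. I'll measure the rear face from here.

Run:
```python
from h import *
th=float(np.load("jig.npz")['th'])
for p,z in [((246,180),.04),((291,180),.04),((247,60),.04),((293,60),.04),((209.5,229),.015),((429,229),.015)]:
    w=ray("wrist",p,z);print(p,w,jl(w))
w=(ray("wrist",(246,180),.04)+ray("wrist",(291,180),.04))/2
print(rel(np.r_[w[:2],.024],th))
```

```text
(246, 180) [ 0.47543692 -0.3488236   0.04      ] [-49.13565855 -96.21962922  40.        ]
(291, 180) [ 0.50061909 -0.34243356  0.04      ] [-23.15627947 -96.43474878  40.        ]
(247, 60) [ 0.4608008  -0.28638548  0.04      ] [-47.43416983 -32.11159492  40.        ]
(293, 60) [ 0.48381943 -0.28055337  0.04      ] [-23.68909792 -32.31686226  40.        ]
(209.5, 229) [ 0.46015429 -0.39580051  0.015     ] [ -75.84812609 -137.77480412   15.        ]
(429, 229) [ 0.60674017 -0.35857671  0.015     ] [  75.385231   -139.00064243   15.        ]
(array([-0.009, -0.   , -0.   ]), array([ 0.0578,  0.0078, -0.0308]))
```

Call:
{"op": "apply_moves", "data": {
  "series": "-0.008 0 0 0.02 0.0065 0 0; -0.008 0 0 0.04 0.0065 0 0; -0.008 0 0 0.054 0.0065 0 0; -0.008 0 0 0.054 0.0065 0 0; -0.008 0 0 0.054 0.0065 -0.01 0; -0.008 0 0 0.054 0.0065 -0.016 0; -0.008 0 0 0.054 0.0065 -0.022 0; -0.008 0 0 0.054 0.0065 -0.028 0; -0.008 0 0 0.054 0.0065 -0.034 0; -0.008 0 0 0.054 0.0065 -0.04 0; -0.008 0 0 0.054 0.0065 -0.044 0; -0.008 0 0 0.054 0.0065 -0.044 0"
}}

```text
clock: 4.5
tcp_pos: [0.4824, -0.3332, 0.0272]
orientation: [1.019, 1.32, -1.019]
contact_force: [-0.5, -0.0, 0.7]
grip_width: 0.0003
```

Run:
```python
from h import *
from bench import grab_frame
th=float(np.load("jig.npz")['th'])
o=get_obs();print(jl(o['tcp_pos']),rel(jw(-38.5,-74,24),th), o['contact_force'],np.linalg.norm(o['qvel']))
for n in("wrist","top"): cv2.imwrite(f"pics/{n}2.png",grab_frame(n))
t=cv2.imread("pics/top2.png");cv2.imwrite("pics/top2c.png",cv2.resize(t[175:295,250:390],None,fx=5,fy=5,interpolation=cv2.INTER_CUBIC))
```

```text
[-38.39764934 -82.89907772  27.18434792] (array([-0.001, -0.001,  0.   ]), array([ 0.0032, -0.0001, -0.0089])) [-0.51457017 -0.00120174  0.68027584] 0.010140504653236447
```

View pics/wrist2.png

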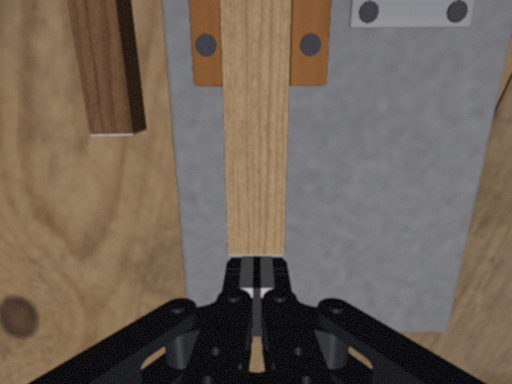

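View pics/top2c.png

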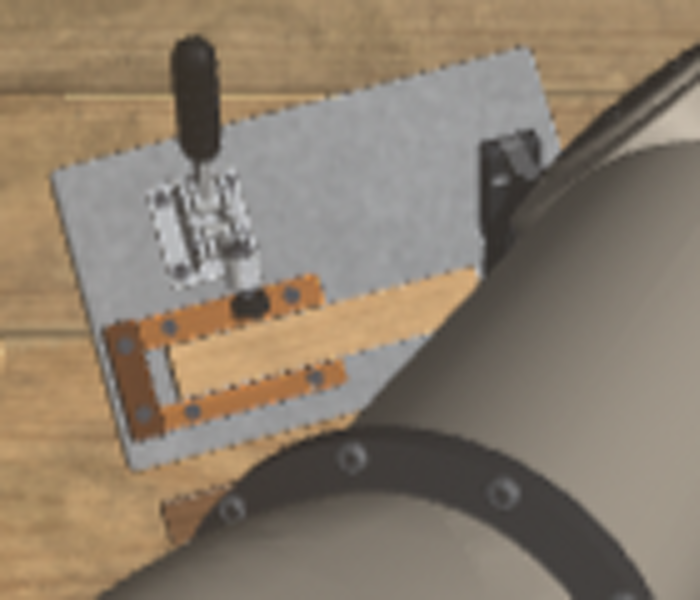

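The blank is sliding straight: the wrist view has its rear at (256,255) against the fingertips. In the top crop the front edge is at about (172,370) and the stop face at (152,380), so roughly 10 mm remains. I'll creep in.

Call:
{"op": "apply_moves", "data": {
  "series": "0 0 0 0.002 0 -0.003 0; 0 0 0 0.002 0 -0.006 0; 0 0 0 0.002 0 -0.007 0; 0 0 0 0.002 0 -0.008 0; 0 0 0 0.002 0 -0.009 0; 0 0 0 0.002 0 -0.009 0"
}}

```text
clock: 5.35
tcp_pos: [0.4803, -0.3249, 0.0253]
orientation: [1.019, 1.319, -1.019]
contact_force: [0.2, -1.0, -0.1]
grip_width: -0.0
```

Call:
{"op": "apply_moves", "data": {
  "series": "0 0 0 0 0 -0.001 0; 0 0 0 0 0 -0.0015 0; 0 0 0 0 0 -0.002 0; 0 0 0 0 0 -0.002 0"
}}

```text
clock: 5.85
tcp_pos: [0.4798, -0.3231, 0.0253]
orientation: [1.019, 1.319, -1.019]
contact_force: [-0.2, 0.9, 0.4]
grip_width: -0.0001
```

Call:
{"op": "apply_moves", "data": {
  "series": "0 0 0 0 0 -0.001 0; 0 0 0 0 0 -0.0015 0; 0 0 0 0 0 -0.002 0; 0 0 0 0 0 -0.002 0"
}}

```text
clock: 6.35
tcp_pos: [0.4798, -0.3225, 0.0257]
orientation: [1.019, 1.316, -1.02]
contact_force: [1.7, -5.4, 0.3]
grip_width: -0.0002
```

Run:
```python
from h import *
from bench import grab_frame
o=get_obs();print(jl(o['tcp_pos']), o['contact_force'])
t=grab_frame("top");cv2.imwrite("pics/top3c.png",cv2.resize(t[225:275,265:345],None,fx=9,fy=9,interpolation=cv2.INTER_CUBIC))
t=grab_frame("side");cv2.imwrite("pics/side3c.png",cv2.resize(t[230:320,190:310],None,fx=6,fy=6,interpolation=cv2.INTER_CUBIC))
```

```text
[-38.22183586 -71.84032032  25.71193171] [ 1.708022   -5.37245441  0.26287865]
```

View pics/top3c.png

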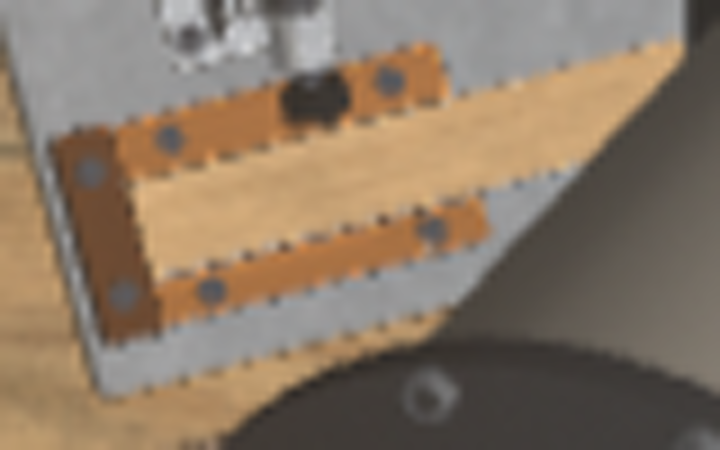

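View pics/side3c.png

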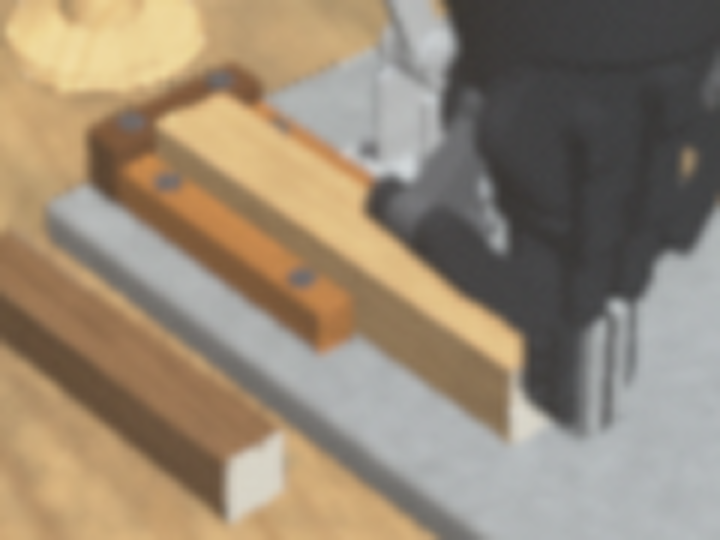

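The blank is home: 5.4 N of resistance, and no gap at the stop at (150,230) in the top crop. Next I back off, lift and go over to the lever.

Call:
{"op": "apply_moves", "data": {
  "series": "0 0 0 0 0 0.008 0; 0 0 0 0 0 0.025 0; 0 0 0 -0.06 0 0.025 0; 0 0 0 -0.12 0 0.025 0; 0 0 0 -0.174 0 0.01 0; 0 0 0 -0.174 0.03 -0.03 0; 0 0 0 -0.174 0.06 -0.075 0; 0 0 0 -0.174 0.078 -0.117 0; 0 0 0 -0.174 0.078 -0.117 0; 0 0 0 -0.174 0.078 -0.117 0"
}}

```text
clock: 7.7
tcp_pos: [0.5251, -0.1894, 0.1994]
orientation: [1.019, 1.319, -1.02]
contact_force: [-0.9, 0.3, -1.0]
grip_width: 0.0001
```

Run:
```python
from h import *
from bench import grab_frame
th=float(np.load("jig.npz")['th'])
o=get_obs();print(jl(o['tcp_pos']),rel(jw(48,45,132),th), o['contact_force'])
cv2.imwrite("pics/wrist4.png",grab_frame("wrist"))
t=grab_frame("side");cv2.imwrite("pics/side4c.png",cv2.resize(t[150:320,190:340],None,fx=3.5,fy=3.5,interpolation=cv2.INTER_CUBIC))
```

```text
[ 39.35174664  45.39797343 199.38083292] (array([-0.002,  0.   ,  0.001]), array([0.0674, 0.0087, 0.0003])) [-0.93442165  0.25237806 -1.0179253 ]
```

View pics/wrist4.png

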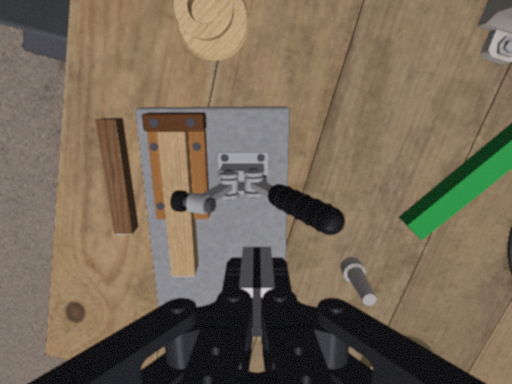

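View pics/side4c.png

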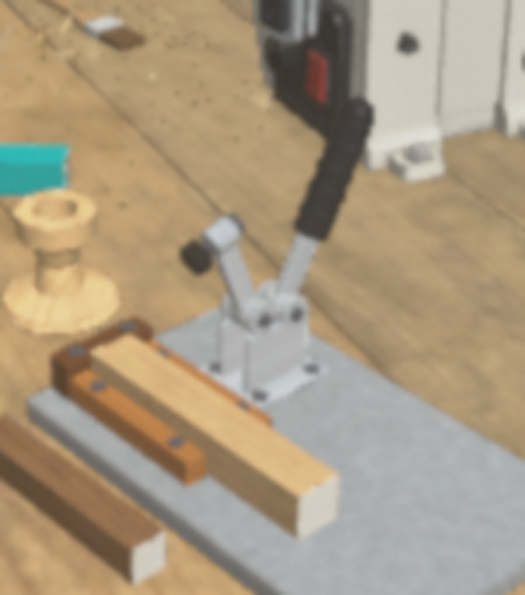

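Both views show the blank flush with the stop and the hand clear. The wrist view has the handle running from (275,195) to (332,218), so I'll check its lateral position.

Run:
```python
from h import *
for p,z in [((330,217),.147),((303,206),.117),((278,195),.085)]: print(jl(ray("wrist",p,z)))
for n,p,z in [("top",(250+193/5,175+45/5),.15),("top",(250+203/5,175+155/5),.085)]: print(n,jl(ray(n,p,z)))
```

```text
[ 86.27288759  48.04373861 147.        ]
[ 73.28344242  44.69338436 117.        ]
[57.16853654 42.78592153 85.        ]
top [ 89.62036498  44.66825766 150.        ]
top [49.86605369 44.55036842 85.        ]
```

Call:
{"op": "apply_moves", "data": {
  "series": "0 0 0 0.03 0.004 0 0; 0 0 0 0.06 0.006 0 0; 0 0 0 0.068 0.006 0 0; 0 0 0 0.068 0.008 0 0; 0 0 0 0.068 0.01 0 0; 0 0 0 0.068 0.012 0 0; 0 0 0 0.068 0.012 0 0"
}}

```text
clock: 8.68
tcp_pos: [0.5374, -0.1852, 0.1319]
orientation: [1.019, 1.318, -1.018]
contact_force: [-0.5, -0.9, 0.3]
grip_width: 0.0005
```

Run:
```python
from h import *
from bench import grab_frame
o=get_obs();print(jl(o['tcp_pos']), o['contact_force'])
t=grab_frame("side");cv2.imwrite("pics/side5c.png",cv2.resize(t[150:300,190:340],None,fx=4,fy=4,interpolation=cv2.INTER_CUBIC))
```

```text
[ 52.34658001  46.25454088 131.87010119] [-0.48023963 -0.87663415  0.26993539]
```

View pics/side5c.png

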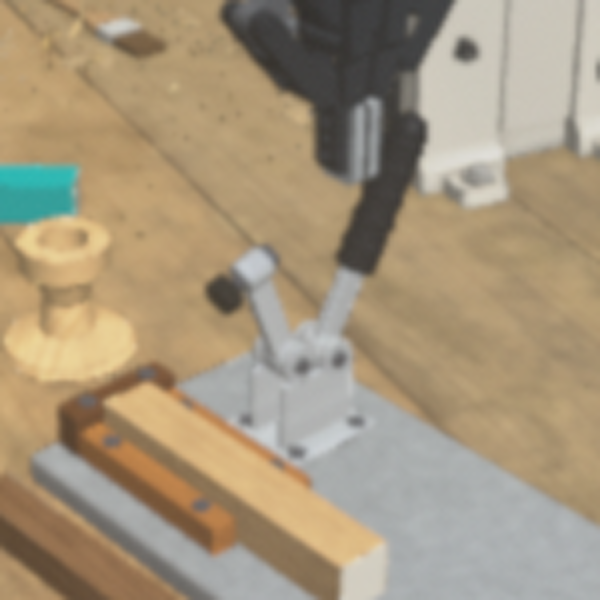

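Call:
{"op": "apply_moves", "data": {
  "series": "0 0 0 0.001 0.004 0.001 0; 0 0 0 0.001 0.008 0.001 0; 0 0 0 0.003 0.0125 0.001 0; 0 0 0 0.006 0.0175 0.001 0; 0 0 0 0.006 0.0175 0.001 0"
}}

```text
clock: 9.35
tcp_pos: [0.5544, -0.1819, 0.1255]
orientation: [1.019, 1.319, -1.019]
contact_force: [-2.9, 0.2, 5.5]
grip_width: -0.0001
```

Run:
```python
from h import *
from bench import grab_frame
o=get_obs();print(jl(o['tcp_pos']), o['contact_force'])
t=grab_frame("side");cv2.imwrite("pics/side6c.png",cv2.resize(t[150:300,190:340],None,fx=4,fy=4,interpolation=cv2.INTER_CUBIC))
```

```text
[ 69.63208788  45.15232709 125.50850083] [-2.85736308  0.16964443  5.50309021]
```

View pics/side6c.png

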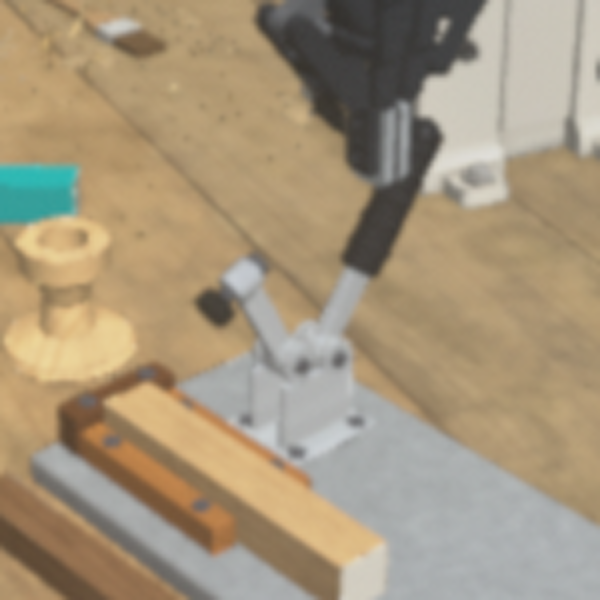

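The lever is turning on 6 N of contact: the handle has leaned over, top now at (430,130), and the arm is swinging down. I'll continue along the arc.

Call:
{"op": "apply_moves", "data": {
  "series": "0 0 0 0.003 0.0045 0 0; 0 0 0 0.006 0.009 0 0; 0 0 0 0.0115 0.016 0 0; 0 0 0 0.0175 0.0215 0 0; 0 0 0 0.0245 0.027 0 0; 0 0 0 0.031 0.031 0 0; 0 0 0 0.037 0.0345 0 0; 0 0 0 0.043 0.037 0 0; 0 0 0 0.043 0.037 0 0; 0 0 0 0.043 0.037 0 0"
}}

```text
clock: 10.65
tcp_pos: [0.5897, -0.1727, 0.0823]
orientation: [1.019, 1.319, -1.02]
contact_force: [0.8, 0.3, 0.2]
grip_width: -0.0003
```

Run:
```python
from h import *
from bench import grab_frame
o=get_obs();print(jl(o['tcp_pos']), o['contact_force'])
t=grab_frame("side");cv2.imwrite("pics/side7c.png",cv2.resize(t[150:300,190:340],None,fx=4,fy=4,interpolation=cv2.INTER_CUBIC))
```

```text
[106.09727351  45.14396366  82.31136434] [0.83363494 0.26958528 0.1587278 ]
```

View pics/side7c.png

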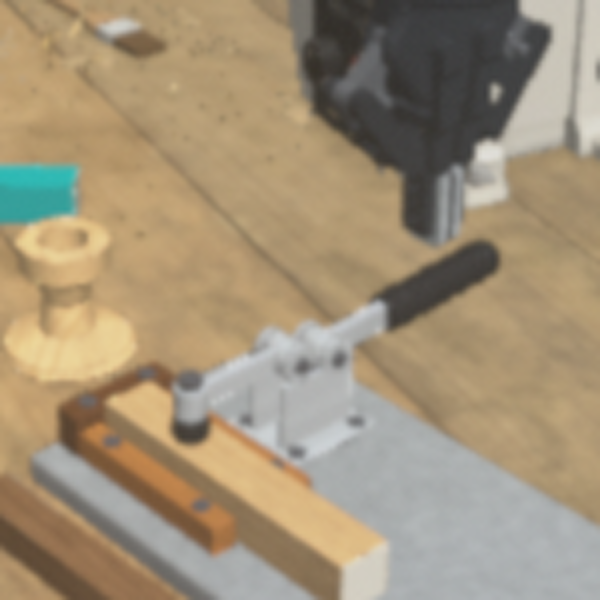

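The lever has snapped over, the rubber foot sits on the blank at (190,425), and the hand reads no force. I'll retreat upward and verify.

Call:
{"op": "apply_moves", "data": {
  "series": "0 0 0 -0.05 0 0 0; 0 0 0 -0.1 -0.02 0.03 0; 0 0 0 -0.14 -0.04 0.08 0; 0 0 0 -0.16 -0.06 0.13 0; 0 0 0 -0.16 -0.06 0.15 0; 0 0 0 -0.16 -0.06 0.15 0; 0 0 0 -0.16 -0.06 0.15 0"
}}

```text
clock: 11.58
tcp_pos: [0.5699, -0.3307, 0.2412]
orientation: [1.019, 1.322, -1.018]
contact_force: [0.2, 1.5, 0.7]
grip_width: 0.0001
```

Run:
```python
from h import *
from bench import grab_frame
o=get_obs();print(jl(o['tcp_pos']), o['contact_force'],np.abs(o['qvel']).max())
for e in(.06,.11,.25): print(e,proj("side",jw(35+113*np.cos(e),45,52+113*np.sin(e))),proj("side",jw(35+75*np.cos(e),45,52+75*np.sin(e))))
t=grab_frame("side");cv2.imwrite("pics/side8c.png",cv2.resize(t[200:310,200:330],None,fx=5,fy=5,interpolation=cv2.INTER_CUBIC))
cv2.imwrite("pics/wrist8.png",grab_frame("wrist"))
```

```text
[  46.87190716 -102.64599122  241.16181847] [0.18900478 1.51474159 0.70158947] 0.01274194342237479
0.06 [[312.47346246 213.04533722]] [[298.59038767 220.74545175]]
0.11 [[312.46847952 210.5481874 ]] [[298.5580978  219.06577164]]
0.25 [[311.91262365 203.8197004 ]] [[298.09192513 214.56570791]]
```

View pics/side8c.png

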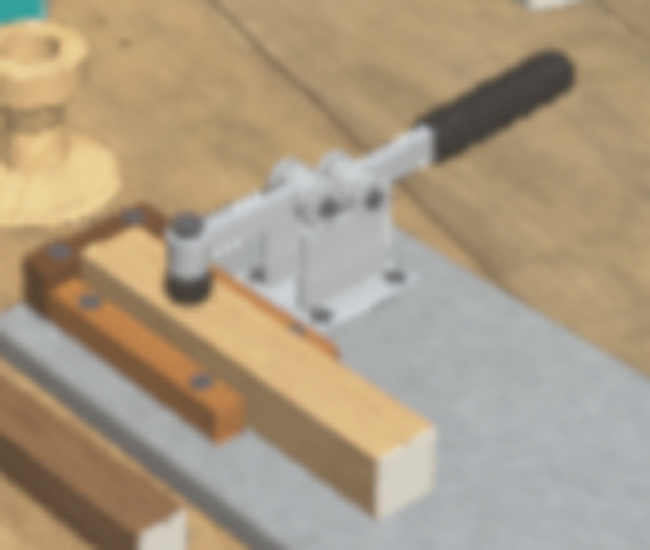

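View pics/wrist8.png

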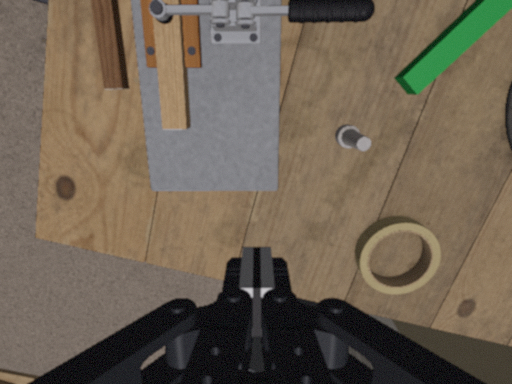

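The side view puts the handle tip at about (311.5,213), against (312.5,213) predicted for full lock. The foot is down on the blank and the blank is flush at the stop. The bystanders look undisturbed, so I'm handing in.

```bash
python3 -c "
from bench import *
print(hand_in())"
```

```text
the job is handed in; nothing more can be done
None
```

I pushed the ash blank home with the closed fingertips, then pushed the clamp lever over until it snapped into lock. The job is handed in at about 11.7 s; `hand_in` gave no verdict.

- **Blank:** it met the end stop with about 5 N of resistance. The top view showed no gap there while the hand was still on it, and the side view showed none after the lever snapped over.
- **Lever:** the handle tip in the last side view lies within about 1 px of where it should be at full lock.
- **Clamp foot:** it sits on the blank. Its pressing force could not be measured directly.
- **Hand and bystanders:** the hand is clear, about 24 cm above the bench. The residual force reading of about 1.7 N is close to the 1 to 1.6 N I saw with nothing touched. The walnut blank, candle cup and drive centre look undisturbed in the pictures; I did not measure their positions.
- **Disagreement:** the wrist camera placed the jig about 4 mm to +x and 3 mm to -y of the top-camera fit. I used a value between the two for x when lining up the push, and the contact at the stop agreed with the top fit to within 1 mm in y.

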